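# Clamp a converter module in the test fixture

## Robot

A 6-joint arm with a two-finger parallel gripper is mounted at the origin on the work surface. World frame = base frame: x ahead of the robot, y to its left, z up, the work surface at z = 0. Lengths are in mm, angles in rad, forces in N, time in s.
With the tool pointing down it reaches from about 275 to 750 mm from the base axis. Payload 10.2 kg.
Tool frame: the origin (TCP) lies midway between the tips of the shut fingers; the grasp point (between the pads) lies 19 mm behind it; z points along the fingers, y is the line along which they close (so a half turn about z gives the same grasp; the last joint's range is limited). The gripper opens to 85 mm and grips with 20 to 120 N. Pads are 22 mm wide; open, the fingers measure 114 mm over their backs; the gripper's body (76 mm by 85 mm) begins 54 mm behind the grasp point. The pads swing forward as they close: fully open they stand 13 mm farther back than shut.
Start: joints at [-1.349, 0.313, 1.498, -0, 1.331, -0.223], TCP at [225.884, -473.928, 231.294] pointing down, gripper open.
Joint ranges: [-2.94, 2.94], [-0.97, 2.17], [0.19, 2.56], [-1.23, 4.37], [0.02, 3.11], [-2.88, 2.88]. Speed limits (rad/s): [2.39, 2.39, 3.01, 3.14, 3.14, 3.14].

## Interface

Orientations are given as a unit quaternion [w, x, y, z].
In Python, from rig import ctrl gives the robot as it stands.
- The arm moves only by the tool arm_command, never from a script. Its argument "increments" is a list of rows, each an object with "dr": the turn, a rotation vector about the tool's x, y, z in units of pi/4 rad (1.0 is pi/4 rad), a list of three; "offset": the shift along the tool's x, y, z in units of 120 mm (1.0 is 120 mm), a list of three; "hand": the opening, from -1 (shut) to 1 (fully open). A call has 1 to 8 rows; each row shifts and turns the commanded pose from where the row before left it, along the tool's axes as they then stand; what a row does not reach is not made up. A row lasts 1/10 s, in which the tool goes at most 50 mm and 8.59 degrees, less where a joint would pass 70% of its speed; a pose out of reach is approached as far as the arm can. A call with a number of a shift or a turn outside -1 to 1 is refused whole. A call with a gripper value outside its range is refused whole. The fingers move at their own pace and stop on an object; "grip_force" is the grip in N (left out, the last holds). Time passes only in rows, so rows that do not move let the fingers close. It gives the time, the measured TCP pose, the force, the opening and the grip force at its end, in the units of the state.
- ctrl.sense(): the state, without advancing time (a new reading comes with each control period).
- ctrl.capture(name): name is "scene" or "top"; returns the picture (420x560x3 uint8, red, green, blue); there is no depth.
- ctrl.camera_info(name): a dict with "K" (3x3 intrinsics, pixels), "dist" ([k1, k2, p1, p2, k3] as OpenCV has them; the pictures are not rectified), "R" (3x3) and "t" (3): a world point X has camera coordinates R X + t. Camera axes: x right, y down, z forward; pixel columns grow to the right and rows downward; lengths in mm; the calibration is good to about 2 mm. A picture is of the moment at which its call begins. camera_info takes no time and is no camera call.
- ctrl.finish_job(): hands the job in; it is judged then, once.
The state is a dict: "time_s": time; "joints": joint angles; "dq": joint speeds; "tau": joint torques, N m; "eef_pos": TCP position; "ee_rot": TCP orientation; "force": force on the tool from outside, world axes, zero at the start; "wrist_torque": the same for the moment, N m; "grip_width": opening from 0.0 (shut) to 1.0 (fully open); "grip_force": force on a finger pad.
Only numpy, scipy, OpenCV 4.12 (cv2) and the standard library are available. Lean on these libraries where they do the work, as an engineer would, in place of code of your own. Each camera call takes 0.05 s, during which the arm holds its last target. There are 200 camera calls.

## Task

The sliding blue jaw of the test fixture is locked too near the fixed stop: turn its red clamp knob to free it and slide the jaw open. Set the grey converter module down gently, flat in the nest between the black guides, with its orange terminals towards the fixed stop; then slide the jaw up so that the module is held snugly between jaw and stop with no gap, and turn the knob fully clockwise to lock it. Leave the white module, the spray can, the multimeter and the screwdriver where they are.

Things in the scene. Friction and masses are not known exactly. Their poses are not given: they have to be found in the camera images.
- fixture: Aluminium test fixture fixed to the bench: base plate 130 (x) by 350 (y, from -170 to 180) by 20 thick; origin at its underside, y axis = slide direction. Grey fixed stop 100 wide, top 78 above the bench, its face at y = -140 looking to +y, two orange sockets drawn on its top.
- nest (a point): middle of the nest floor (fixture x = 0, y = -85, z = 20), where the origin of the clamped converter ends up; same axes as the fixture. Two black guides, 12 high with flared lips up to 18 above the floor, run along y from -55 to 23 of here and leave a channel 70 wide.
- beacon (a point): top of the red and green beacon post on the fixed stop (fixture x = 40, y = -157), 209 above the bench, 26 diameter at the top: keep gripper and load clear of it
- jaw (a joint): position of the blue sliding jaw, m: 0 to 0.12, grows as it opens; the opening between stop and jaw face is 0.080 + value, the face at fixture y = -0.060 + value. The jaw is a block 100 wide, 60 long, top 65 above the bench. It slides with a few N when the knob is free and is held fast by the knob's screw when locked.
- jaw_face (a point): centre of the jaw's clamping face, 42 above the bench; the jaw's bulk extends 60 towards the fixture's +y from here, and the knob's axis is 30 behind the face
- clamp_knob (a joint): angle of the red clamp knob on top of the jaw, rad, grows clockwise seen from above: 0 = free, bar in line with the slide (fixture y); 1.57 = fully locked, bar across the slide. It begins to bite at about 1.0. Friction about 0.15 N m, a little more when it bites; it stays where it is left.
- knob_grip (a point): on the knob's vertical axis, at the height to grip (104 above the bench). The knob's grip is an upright bar 72 long, 14 thick, 30 tall (87 to 117 above the bench); the point's y axis runs along the bar and turns with it. The bar can be held to pull or push the jaw.
- converter: Grey converter module, loose, 0.7 kg: box 64 (x) by 110 (y) by 46 tall, dark fins on top, orange terminals at its -y end; origin at the centre of its underside. Black carrying handle along y on top: bar 84 long, 14 wide, 14 tall, 76 to 90 above the underside, 30 free under it. In the nest its axes match the fixture's.
- converter_handle (a point): middle of the converter's handle bar, 83 above its underside; y along the bar
- converter_terminals (a point): top edge of the terminal (-y) end of the converter, 55 from its centre, 46 above its underside
- white_module: White module with blue terminals, 80 by 126 by 46, same handle (top 90 above the underside); a bystander, too wide for the nest; origin at the centre of its underside, y along it
- spray_can: Yellow spray can, bystander, 58 diameter, 170 tall, stands upright; origin at the centre of its underside
- multimeter: Orange and black multimeter lying flat, bystander, 80 (x) by 150 (y) by 38 tall; origin at the centre of its underside
- screwdriver: Yellow screwdriver lying on the bench, bystander, 190 long along its x axis

How it is judged (in metres and radians):
On the way, in this order (a step that is already met when the one before it is completed fails the run):
1. the knob is turned free (below 0.6 rad) and the jaw is slid open wider than the module (past 32 mm) (value of joint clamp_knob below 0.6 rad and value of joint jaw above 0.032 m), for 0.1 s.
2. the converter is flat in the nest between the guides, terminals towards the stop, the knob still free (x of converter in the frame of fixture between -0.005 and 0.005 m and z of converter in the frame of fixture between 0.015 and 0.0235 m and y of converter in the frame of fixture between -0.089 and -0.055 m and y of converter_terminals in the frame of fixture below -0.1 m and value of joint clamp_knob below 0.6 rad), for 0.2 s.
At the end, for the whole second after the job is handed in: Converter flat on the nest floor (3.5 mm), between the guides (5 mm), square (0.06 rad), terminals within 3 mm of the fixed stop; jaw against it (joint 0.027 to 0.0325, at most 2.5 mm of total gap); knob locked (above 1.25 rad); all at rest (x of converter in the frame of fixture between -0.005 and 0.005 m and z of converter in the frame of fixture between 0.015 and 0.0235 m and y of converter in the frame of fixture between -0.0885 and -0.082 m and y of converter_terminals in the frame of fixture below -0.134 m and angle between the y axis of converter and the y axis of fixture, either way round below 0.06 rad and angle between converter's own z axis and vertical below 0.05 rad and value of joint jaw between 0.027 and 0.0325 m and value of joint clamp_knob above 1.25 rad and linear speed of converter below 0.01 m/s and velocity of joint jaw below 0.01 m/s); the robot touches nothing.
It fails at once if the white module is pushed or knocked more than 25 mm (distance of white_module from where it was at the start of the episode above 0.025 m).
It fails at once if the spray can is pushed or knocked more than 25 mm (distance of spray_can from where it was at the start of the episode above 0.025 m).
It fails at once if the multimeter is pushed or knocked more than 25 mm (distance of multimeter from where it was at the start of the episode above 0.025 m).
It fails at once if the screwdriver is pushed or knocked more than 25 mm (distance of screwdriver from where it was at the start of the episode above 0.025 m).
It fails at once if the converter is dropped, rammed or crushed in the fixture (contact over 90 N) (contact force between converter and fixture above 90 N).
It also fails if it takes over 72 s, if anything falls off the work surface, if the arm or the gripper's body presses on something with over 40 N, if the wrist force passes 120 N, or if a joint passes its speed limit or range.

## Working session

There is one attempt and no reset: what is moved stays moved. The work goes in short steps, Python scripts to look and compute and a tool call to move; the robot and the scene stay as the last step left them, time stands still between calls to the robot, and variables do not carry over. Pictures are saved under pics/ and viewed, at most 10 in all, crops included, and the job is handed in when it is done.

Besides the shell and the picture viewer there is one more tool, called by a JSON object that holds its "name" and its "arguments", one argument or row to a line. arm_command: Moves the arm, as the interface text tells. Shifts and turns lie within -1 to 1; 1 stands for 120 mm of shift or pi/4 rad of turn. Its arguments: {"type":"object","properties":{"increments":{"type":"array"},"grip_force":{"type":"number"}},"required":["increments"]}

```bash
mkdir -p pics && ls && python3 - <<'E'
from rig import ctrl
import cv2
s=ctrl.sense();print(s)
for n in("scene","top"):
    cv2.imwrite(f"pics/{n}0.png",ctrl.capture(n)[...,::-1]);print(n,ctrl.camera_info(n))
E
```

```text
pics
{'time_s': 0.0, 'joints': array([-1.34940870e+00,  3.13451310e-01,  1.49848604e+00,  1.73217866e-05,
        1.33099500e+00, -2.23426983e-01]), 'dq': array([ 3.41187458e-05, -9.57890521e-04,  2.56531018e-04,  2.13888327e-03,
       -8.37659574e-04, -5.96195977e-04]), 'tau': array([-1.60467716e-04, -4.12263429e+01, -2.59737843e+01, -2.86165568e-04,
        4.12223657e-03, -2.25379033e-06]), 'eef_pos': array([ 225.82120488, -473.6485314 ,  230.71598156]), 'ee_rot': array([-6.69837332e-04,  9.75369513e-01,  2.20576210e-01,  9.09470699e-06]), 'force': array([-0.06014961,  0.36000965, -0.0826231 ]), 'wrist_torque': array([-0.03393474,  0.01832992, -0.0605547 ]), 'grip_force': 0.0, 'grip_width': 0.9998485673982273}
scene {'K': array([[380.84476525,   0.        , 282.33665999],
       [  0.        , 380.84476525, 209.64000954],
       [  0.        ,   0.        ,   1.        ]]), 'dist': array([-0.03598374,  0.        ,  0.        ,  0.        ,  0.        ]), 'R': array([[-0.72892431,  0.68458452, -0.00365863],
       [ 0.39093827,  0.41185986, -0.8231274 ],
       [-0.56199343, -0.60142788, -0.56784495]]), 't': array([ 436.16914296,  -76.83395721, 1176.97617959])}
top {'K': array([[490.37738041,   0.        , 285.88775357],
       [  0.        , 490.37738041, 216.14976055],
       [  0.        ,   0.        ,   1.        ]]), 'dist': array([-0.16211552,  0.        ,  0.        ,  0.        ,  0.        ]), 'R': array([[ 0.01343062, -0.99990926,  0.00104748],
       [-0.98611471, -0.01341873, -0.16552257],
       [ 0.16552161,  0.00119013, -0.98620545]]), 't': array([ -71.2174888 ,  579.97136389, 1218.93113193])}
```

View pics/top0.png

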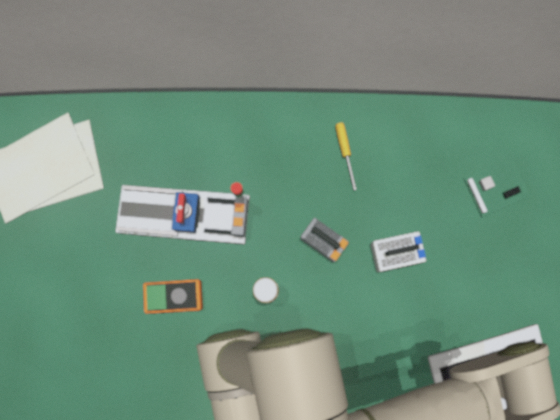

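View pics/scene0.png

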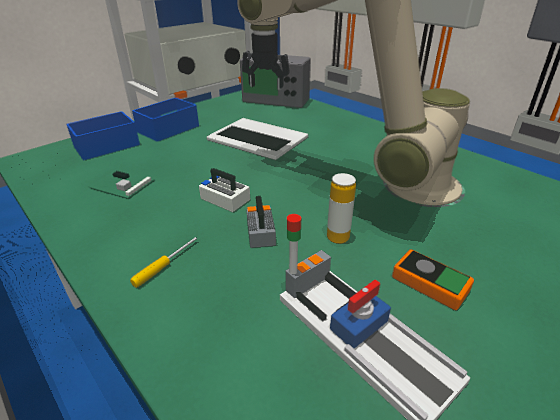

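The top view shows the fixture at (182,214) with the stop on its right, and the red knob at (181,208). The converter is at (325,240) with its terminals to the lower right, the white module at (400,252), the can at (265,290), the meter at (172,296) and the screwdriver at (346,155). The scene view agrees with this.

```bash
cat > h.py <<'E'
import cv2,numpy as np
from rig import ctrl
def ray(n,uv,z):
    c=ctrl.camera_info(n);R=np.array(c["R"]);t=np.array(c["t"])
    p=cv2.undistortPoints(np.array(uv,float).reshape(-1,1,2),np.array(c["K"]),np.array(c["dist"])).reshape(-1,2)
    d=np.c_[p,np.ones(len(p))]@R; o=-R.T@t
    return o+d*((z-o[2])/d[:,2])[:,None]
def comps(mask,roi,k=3,amin=15):
    m=np.zeros_like(mask,np.uint8);x0,y0,x1,y1=roi;m[y0:y1,x0:x1]=mask[y0:y1,x0:x1]
    cs,_=cv2.findContours(m,cv2.RETR_EXTERNAL,cv2.CHAIN_APPROX_NONE)
    return sorted([c for c in cs if len(c)>5 and cv2.contourArea(c)>=amin],key=cv2.contourArea,reverse=True)
def rect(c,n,z):
    """min-area rect of a contour cast onto plane z (world mm): centre, sides, angle of long side vs +y"""
    w=ray(n,c.reshape(-1,2),z)[:,:2].astype(np.float32)
    r=cv2.minAreaRect(w);b=cv2.boxPoints(r);e=[b[1]-b[0],b[2]-b[1]];L=max(e,key=np.linalg.norm)
    a=np.degrees(np.arctan2(-L[0],L[1]));a=(a+90)%180-90
    return np.round(r[0],1),np.round(sorted(r[1]),1),round(float(a),1)
E
python3 - <<'E'
from h import *
im=ctrl.capture("top");h=cv2.cvtColor(im,cv2.COLOR_RGB2HSV);H,S,V=cv2.split(h)
red=((H<6)|(H>172))&(S>140)&(V>90)
blue=(H>100)&(H<125)&(S>120)
org=(H>8)&(H<20)&(S>150)&(V>130)
ng=~((H>60)&(H<95)&(S>70))
white=(S<40)&(V>140)
for n,m,roi,z in [("beacon",red,(220,170,260,205),209),("knob",red,(165,180,200,235),117),("jaw",blue,(160,180,210,240),65),("convbody",ng,(290,205,360,275),46),("convorg",org,(290,205,360,275),40),("plate",ng,(100,170,260,255),20),("sock",org,(225,190,255,245),78)]:
    for c in comps(m,roi)[:2]: print(n,cv2.contourArea(c),cv2.boundingRect(c),rect(c,"top",z))
a=cv2.resize(im[165:285,105:365],None,fx=3,fy=3,interpolation=cv2.INTER_CUBIC)
cv2.imwrite("pics/c.png",a[...,::-1])
E
```

```text
beacon 67.5 (232, 184, 10, 10) (array([616.3,  49.8]), array([20.6, 21.2]), -88.3)
knob 32.5 (178, 210, 5, 12) (array([567.4, 197.2]), array([10. , 27.3]), -87.2)
knob 30.0 (179, 195, 5, 10) (array([607.6, 196.7]), array([10.1, 22.9]), -87.1)
jaw 271.5 (173, 194, 25, 37) (array([586.1, 196.5]), array([55.1, 94.7]), 86.3)
convbody 1160.0 (300, 217, 50, 46) (array([ 521.5, -162.9]), array([ 72.1, 116.1]), -34.9)
plate 6733.5 (114, 181, 137, 64) (array([604. , 214.5]), array([170. , 358.9]), -3.7)
plate 48.5 (100, 170, 5, 21) (array([679.8, 442.7]), array([11.5, 56.9]), -85.0)
```

View pics/c.png

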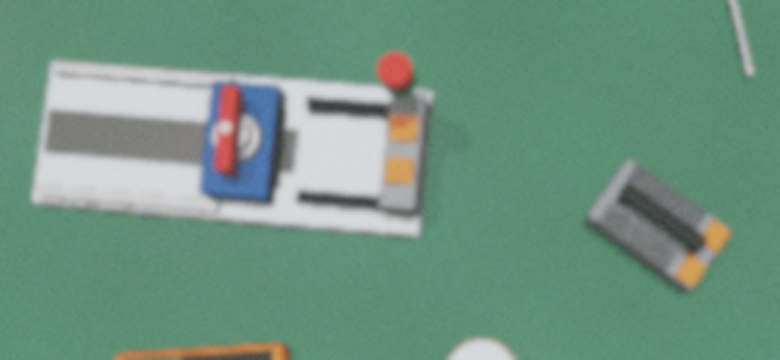

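The crop shows the plate corners at crop pixels (50,62), (432,92), (418,236) and (33,203), and the knob bar nearly across the slide. The converter handle runs from (625,190) to (700,245), with the orange terminals at its lower-right end. Next I refine the fixture and handle with corners and both views.

```bash
python3 - <<'E'
from h import *
np.set_printoptions(suppress=True,precision=1)
g=np.array([[50,62],[432,92],[418,236],[33,203]])/3+[105,165]
P=ray("top",g,20)[:,:2];print("plate corners",P.tolist(),"centre",P.mean(0))
print("sides",[np.linalg.norm(P[i]-P[(i+1)%4]).round(1) for i in range(4)])
im=ctrl.capture("top");H,S,V=cv2.split(cv2.cvtColor(im,cv2.COLOR_RGB2HSV))
for n,m,roi,z in [("handle",V<65,(300,215,350,263),90),("orgterm",(H<25)&(S>90)&(V>120),(300,215,352,265),44),("guides",V<70,(200,190,245,240),35),("sock",(H<25)&(S>90)&(V>120),(228,198,250,230),78),("knob",((H<8)|(H>170))&(S>100),(165,185,192,228),117)]:
    cs=comps(m,roi,amin=8)
    for c in cs[:3]: print(n,cv2.contourArea(c),rect(c,"top",z))
im=ctrl.capture("scene");H,S,V=cv2.split(cv2.cvtColor(im,cv2.COLOR_RGB2HSV))
red=((H<8)|(H>170))&(S>120)
for n,m,roi,z in [("beacon",red,(280,205,310,232),209),("knob",red,(340,275,390,315),117),("handle",V<60,(250,190,275,235),90),("jawblue",(H>100)&(H<125)&(S>120),(325,285,395,350),65)]:
    for c in comps(m,roi)[:2]: print("sc",n,cv2.contourArea(c),cv2.boundingRect(c),rect(c,"scene",z))
a=np.vstack([cv2.resize(im[i:i+100,j:j+180],None,fx=3,fy=3,interpolation=cv2.INTER_CUBIC) for i,j in((170,180),(255,290))])
cv2.imwrite("pics/d.png",a[...,::-1])
E
```

```text
plate corners [[663.7383370029509, 385.0487105351968], [639.6444249202409, 35.69140677214888], [510.9947813701005, 44.64584589355874], [534.5338400691566, 391.6150381652985]] centre [587.2 214.3]
sides [np.float64(350.2), np.float64(129.0), np.float64(347.8), np.float64(129.4)]
orgterm 50.0 (array([ 482.9, -190.1]), array([19.9, 22. ]), 45.3)
orgterm 48.0 (array([ 512.5, -211.7]), array([18.5, 21.7]), 56.3)
sock 59.0 (array([597.8,  55.8]), array([20.4, 20.9]), -88.4)
sock 53.5 (array([560.6,  57.2]), array([17.9, 20.4]), 0.8)
knob 55.5 (array([567.3, 197.2]), array([15. , 32.4]), -87.2)
knob 50.5 (array([606.7, 195.8]), array([14.7, 30.1]), 85.9)
sc beacon 205.0 (287, 214, 14, 18) (array([628.1,  61.7]), array([23.3, 50.1]), -43.8)
sc knob 432.0 (348, 280, 32, 33) (array([599.7, 205.8]), array([25.6, 88.9]), 87.2)
sc handle 137.0 (256, 196, 8, 33) (array([ 540.4, -138.8]), array([ 14.1, 134.8]), -35.8)
sc jawblue 1225.5 (330, 296, 61, 52) (array([602.4, 206.9]), array([ 73.6, 120.7]), 85.9)
```

View pics/d.png

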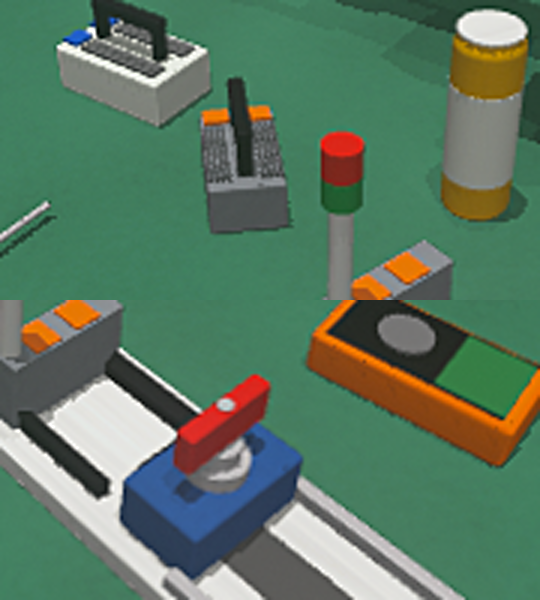

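The scene crop shows the converter handle from (233,82) to (245,172) in crop pixels, pointing at its orange end. The knob bar is across the jaw, so it is locked. The beacon stands on the far side of the stop. I still need the handle centre from the top view.

```bash
python3 - <<'E'
from h import *
np.set_printoptions(suppress=True,precision=1)
im=np.mean([ctrl.capture("top").astype(float) for _ in range(4)],0).astype(np.uint8);H,S,V=cv2.split(cv2.cvtColor(im,cv2.COLOR_RGB2HSV))
print(V[222:262:2,305:347:2])
for T in (60,70,75,80,90):
    for c in comps((V<T)&(S<110),(303,220,346,256),amin=8)[:1]: print("handle",T,cv2.contourArea(c),rect(c,"top",90))
# scene: top-edge endpoints of the handle (crop d: ends of its top face), bottom edge of the near body side on the bench
d=lambda *p:np.array(p)/3+[180,170]
print("handle ends scene z90",ray("scene",d((237,80),(245,127)),90)[:,:2])
print("base corners",ray("scene",d((210,231),(289,225)),0)[:,:2])
E
```

```text
[[142 143 140 151 163 145 119 116 124 136 141 141 141 140 141 142 141 141
  140 140 141]
 [143 141 147 165 154 119 114 117 120 121 133 139 141 141 142 140 140 141
  140 141 140]
 [142 142 162 163 123  98 113 119 118 118 122 129 138 142 141 140 140 141
  141 140 139]
 [137 153 167 138  82  74  87 105 117 115 116 116 124 134 138 141 140 139
  139 139 139]
 [149 166 160 108  71  74  72  76  95 112 116 117 116 116 128 137 142 140
  140 140 140]
 [164 165 145  97  69  69  73  73  74  91 111 119 119 116 118 126 136 137
  140 140 137]
 [164 143 131 129 110  92  73  71  73  71  82 103 114 119 122 119 120 129
  138 140 139]
 [153 127 120 122 124 122 102  77  69  75  72  74  97 116 120 119 119 128
  145 139 139]
 [130 121 120 121 119 132 128 111  88  71  70  73  73  86 107 115 122 149
  166 163 141]
 [ 96 115 117 119 124 128 128 131 119  98  78  70  71  73  76  98 133 164
  192 204 188]
 [ 90  92 107 121 126 125 122 126 127 121 109  86  70  71  72  73 105 164
  204 210 207]
 [114  93  88 105 121 126 124 125 127 124 127 113  90  71  70  75  74 128
  196 210 204]
 [137 118 104  90  93 112 118 12
[... 293 characters left out ...]
196 205 201 181
  145 133 140]
 [142 140 140 141 140 140 134 110  94  88 102 140 167 191 207 209 208 183
  133 138 142]
 [142 140 140 140 142 140 141 137 126 102  89 116 156 195 209 210 198 143
  135 141 141]
 [142 141 140 141 141 141 140 140 140 130 114  94  99 152 191 202 167 136
  140 142 142]
 [141 141 140 141 141 142 142 142 140 140 136 119 103  95 131 153 133 137
  143 143 142]]
handle 75 100.5 (array([ 521. , -161.7]), array([12.3, 73.2]), -35.2)
handle 80 127.5 (array([ 521.4, -161.7]), array([15., 75.]), -34.4)
handle 90 159.0 (array([ 521.2, -161.4]), array([16.4, 76.4]), -35.2)
handle ends scene z90 [[ 501.3 -188.6]
 [ 541.2 -131.8]]
base corners [[ 577.4 -138.5]
 [ 525.2  -99.6]]
```

```bash
cat > go.py <<'E'
import sys
from h import *
# go.py x y z th(deg): turn about tool z first, then the shift in the turned tool axes (interface units)
X=np.array(list(map(float,sys.argv[1:4])));th=float(sys.argv[4])
s=ctrl.sense();w,x,y,z=s["ee_rot"]
from scipy.spatial.transform import Rotation as Ro
R=Ro.from_quat([x,y,z,w]).as_matrix();t0=np.degrees(np.arctan2(R[1,0],R[0,0]))
c,n=np.cos(np.radians(th)),np.sin(np.radians(th))
d=X-s["eef_pos"]
print("now",s["eef_pos"].round(1),"th",t0.round(2),"tilt",R[:2,2].round(3),"F",s["force"].round(1),"grip",round(s["grip_width"],3),round(s["grip_force"],1),"t",s["time_s"],"q6",s["joints"][5].round(2))
print("turn z units",round(-(th-t0)/45,3),"then offset units",(np.array([c*d[0]+n*d[1],n*d[0]-c*d[1],-d[2]])/120).round(3))
E
python3 go.py 586.5 196.5 190 -2
```

```text
now [ 225.9 -473.9  231.3] th 25.48 tilt [-0.  0.] F [ 0.3  0.2 -0.1] grip 1.0 0.0 t 0.45 q6 -0.22
turn z units 0.611 then offset units [ 2.808 -5.688  0.344]
```

{"name": "arm_command", "arguments": {
  "increments": [
    {"dr": [0, 0, 0.153], "offset": [0, 0, 0], "hand": 1},
    {"dr": [0, 0, 0.153], "offset": [0, 0, 0], "hand": 1},
    {"dr": [0, 0, 0.153], "offset": [0, 0, 0], "hand": 1},
    {"dr": [0, 0, 0.152], "offset": [0, 0, 0], "hand": 1},
    {"dr": [0, 0, 0], "offset": [0.176, -0.356, 0], "hand": 1},
    {"dr": [0, 0, 0], "offset": [0.176, -0.356, 0], "hand": 1},
    {"dr": [0, 0, 0], "offset": [0.176, -0.356, 0], "hand": 1},
    {"dr": [0, 0, 0], "offset": [0.176, -0.356, 0], "hand": 1}
  ]
}}

```text
time_s: 1.25
eef_pos: [316.8, -304.4, 231.4]
ee_rot: [0.0, 1.0, -0.018, 0.0]
force: [1.7, -0.7, -0.3]
grip_width: 1.001
grip_force: 0.0
```

{"name": "arm_command", "arguments": {
  "increments": [
    {"dr": [0, 0, 0], "offset": [0.176, -0.356, 0], "hand": 1},
    {"dr": [0, 0, 0], "offset": [0.176, -0.356, 0], "hand": 1},
    {"dr": [0, 0, 0], "offset": [0.176, -0.356, 0], "hand": 1},
    {"dr": [0, 0, 0], "offset": [0.176, -0.356, 0], "hand": 1},
    {"dr": [0, 0, 0], "offset": [0.176, -0.356, 0], "hand": 1},
    {"dr": [0, 0, 0], "offset": [0.176, -0.356, 0], "hand": 1},
    {"dr": [0, 0, 0], "offset": [0.176, -0.356, 0], "hand": 1},
    {"dr": [0, 0, 0], "offset": [0.176, -0.356, 0], "hand": 1}
  ]
}}

```text
time_s: 2.05
eef_pos: [497.8, 31.6, 231.5]
ee_rot: [0.0, 1.0, -0.017, 0.0]
force: [-0.1, -1.1, 0.4]
grip_width: 1.0
grip_force: 0.0
```

{"name": "arm_command", "arguments": {
  "increments": [
    {"dr": [0, 0, 0], "offset": [0.17, -0.34, 0], "hand": 1},
    {"dr": [0, 0, 0], "offset": [0.17, -0.34, 0], "hand": 1},
    {"dr": [0, 0, 0], "offset": [0.17, -0.34, 0], "hand": 0.4},
    {"dr": [0, 0, 0], "offset": [0.17, -0.34, 0], "hand": 0.0},
    {"dr": [0, 0, 0], "offset": [0, 0, 0.17], "hand": -0.1},
    {"dr": [0, 0, 0], "offset": [0, 0, 0.17], "hand": -0.1},
    {"dr": [0, 0, 0], "offset": [0, 0, 0], "hand": -0.1}
  ]
}}

```text
time_s: 2.75
eef_pos: [583.2, 189.9, 187.6]
ee_rot: [0.0, 1.0, -0.017, -0.003]
force: [0.5, 0.3, -0.4]
grip_width: 0.454
grip_force: 0.0
```

```bash
python3 go.py 586.5 196.5 120 -2; python3 - <<'E'
from h import *
im=ctrl.capture("scene")
cv2.imwrite("pics/e.png",cv2.resize(im[180:360,230:430],None,fx=3,fy=3)[...,::-1])
E
```

```text
now [583.2 189.9 187.6] th -1.98 tilt [-0.005 -0.001] F [ 0.5  0.3 -0.4] grip 0.454 0.0 t 2.75 q6 1.73
turn z units 0.0 then offset units [ 0.025 -0.056  0.563]
```

View pics/e.png

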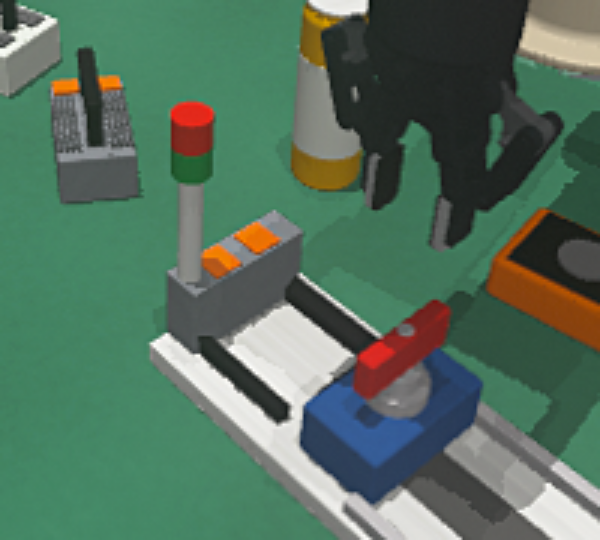

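The open gripper hangs above the knob, with its fingers at crop (380,190) and (450,235) and the bar at (405,350). The closing line crosses the bar. Descending.

{"name": "arm_command", "arguments": {
  "increments": [
    {"dr": [0, 0, 0], "offset": [0.025, -0.056, 0.2], "hand": -0.1},
    {"dr": [0, 0, 0], "offset": [0, 0, 0.25], "hand": -0.1},
    {"dr": [0, 0, 0], "offset": [0, 0, 0.25], "hand": -0.1},
    {"dr": [0, 0, 0], "offset": [0, 0, 0.13], "hand": -0.1},
    {"dr": [0, 0, 0], "offset": [0, 0, 0], "hand": -0.1}
  ]
}}

```text
time_s: 3.3
eef_pos: [587.2, 196.0, 90.1]
ee_rot: [0.0, 1.0, -0.018, -0.001]
force: [0.0, 0.1, 0.1]
grip_width: 0.447
grip_force: 0.0
```

{"name": "arm_command", "arguments": {
  "increments": [
    {"dr": [0, 0, 0], "offset": [0, 0, 0], "hand": -1},
    {"dr": [0, 0, 0], "offset": [0, 0, 0], "hand": -1},
    {"dr": [0, 0, 0], "offset": [0, 0, 0], "hand": -1},
    {"dr": [0, 0, 0], "offset": [0, 0, 0], "hand": -1}
  ],
  "grip_force": 60
}}

```text
time_s: 3.7
eef_pos: [588.6, 200.1, 93.4]
ee_rot: [-0.003, 1.0, -0.017, 0.003]
force: [1.9, 19.1, -1.5]
grip_width: 0.147
grip_force: 62.0
```

```bash
python3 go.py 586.5 196.5 88 86.2
```

```text
now [588.6 200.1  93.4] th -1.97 tilt [0.005 0.007] F [ 1.9 19.1 -1.5] grip 0.147 62.0 t 3.7 q6 1.74
turn z units -1.959 then offset units [-0.031 -0.016  0.045]
```

{"name": "arm_command", "arguments": {
  "increments": [
    {"dr": [0, 0, 0], "offset": [0.01, -0.03, 0.02], "hand": -1},
    {"dr": [0, 0, -0.1], "offset": [0, 0, 0], "hand": -1},
    {"dr": [0, 0, -0.15], "offset": [0, 0, 0], "hand": -1},
    {"dr": [0, 0, -0.15], "offset": [0, 0, 0], "hand": -1},
    {"dr": [0, 0, 0], "offset": [0, 0, 0], "hand": -1}
  ]
}}

```text
time_s: 4.2
eef_pos: [589.0, 200.4, 93.1]
ee_rot: [-0.0, 0.99, 0.141, 0.001]
force: [-14.3, -0.5, 21.5]
grip_width: 0.151
grip_force: 65.3
```

```bash
python3 go.py 588 200 91 86.2;python3 -c "
from h import *;print(ctrl.sense()['wrist_torque'])"
```

```text
now [589.  200.4  93.1] th 16.23 tilt [0.002 0.   ] F [-14.3  -0.5  21.5] grip 0.151 65.3 t 4.2 q6 1.43
turn z units -1.555 then offset units [-0.004 -0.008  0.018]
[-0.35420418  2.3115865   0.25500902]
```

{"name": "arm_command", "arguments": {
  "increments": [
    {"dr": [0, 0, 0], "offset": [-0.02, 0, -0.03], "hand": -1},
    {"dr": [0, 0, -0.15], "offset": [0, 0, 0], "hand": -1},
    {"dr": [0, 0, -0.15], "offset": [0, 0, 0], "hand": -1},
    {"dr": [0, 0, -0.15], "offset": [0, 0, 0], "hand": -1},
    {"dr": [0, 0, -0.15], "offset": [0, 0, 0], "hand": -1},
    {"dr": [0, 0, 0], "offset": [0, 0, 0], "hand": -1}
  ]
}}

```text
time_s: 4.8
eef_pos: [588.8, 199.2, 93.4]
ee_rot: [0.001, 0.93, 0.368, 0.003]
force: [9.3, 1.7, -9.3]
grip_width: 0.15
grip_force: 62.2
```

```bash
python3 go.py 588 200 91 86.2;python3 -c "
from h import *;print(ctrl.sense()['wrist_torque'])"
```

```text
now [588.8 199.2  93.4] th 43.16 tilt [0.006 0.001] F [ 9.3  1.7 -9.3] grip 0.15 62.2 t 4.8 q6 0.96
turn z units -0.956 then offset units [ 0.006 -0.007  0.02 ]
[ 0.14036523 -1.65318076  0.16434892]
```

{"name": "arm_command", "arguments": {
  "increments": [
    {"dr": [0, 0, -0.16], "offset": [0.005, 0.005, 0.008], "hand": -1},
    {"dr": [0, 0, -0.16], "offset": [0, 0, 0], "hand": -1},
    {"dr": [0, 0, -0.16], "offset": [0, 0, 0], "hand": -1},
    {"dr": [0, 0, -0.16], "offset": [0, 0, 0], "hand": -1},
    {"dr": [0, 0, -0.16], "offset": [0, 0, 0], "hand": -1},
    {"dr": [0, 0, -0.14], "offset": [0, 0, 0], "hand": -1},
    {"dr": [0, 0, 0], "offset": [0, 0, 0], "hand": -1}
  ]
}}

```text
time_s: 5.5
eef_pos: [589.6, 199.1, 93.3]
ee_rot: [0.002, 0.735, 0.678, 0.003]
force: [4.9, 0.1, -2.7]
grip_width: 0.149
grip_force: 63.2
```

```bash
python3 go.py 592 260 91 86.2;python3 -c "
from h import *;print(ctrl.sense()['wrist_torque'])"
```

```text
now [589.6 199.1  93.3] th 85.44 tilt [0.006 0.001] F [ 4.9  0.1 -2.7] grip 0.149 63.2 t 5.5 q6 0.22
turn z units -0.017 then offset units [ 0.508 -0.013  0.019]
[ 0.02964422 -1.02225957  0.11959578]
```

{"name": "arm_command", "arguments": {
  "increments": [
    {"dr": [0, 0, 0], "offset": [0.1, 0, 0], "hand": -1},
    {"dr": [0, 0, 0], "offset": [0.1, 0, 0], "hand": -1},
    {"dr": [0, 0, 0], "offset": [0.1, 0, 0], "hand": -1},
    {"dr": [0, 0, 0], "offset": [0.1, 0, 0], "hand": -1},
    {"dr": [0, 0, 0], "offset": [0.1, 0, 0], "hand": -1},
    {"dr": [0, 0, 0], "offset": [0, 0, 0], "hand": -1},
    {"dr": [0, 0, 0], "offset": [0, 0, 0], "hand": -1}
  ]
}}

```text
time_s: 6.2
eef_pos: [594.0, 260.6, 93.3]
ee_rot: [0.001, 0.735, 0.678, 0.003]
force: [5.1, 1.9, 5.7]
grip_width: 0.146
grip_force: 64.1
```

```bash
python3 go.py 592 260 91 86.2;python3 - <<'E'
from h import *
im=ctrl.capture("scene")
cv2.imwrite("pics/f.png",cv2.resize(im[180:360,230:430],None,fx=3,fy=3)[...,::-1])
E
```

```text
now [594.  260.6  93.3] th 85.32 tilt [0.006 0.002] F [5.1 1.9 5.7] grip 0.146 64.1 t 6.2 q6 0.31
turn z units -0.02 then offset units [-0.006 -0.016  0.019]
```

View pics/f.png

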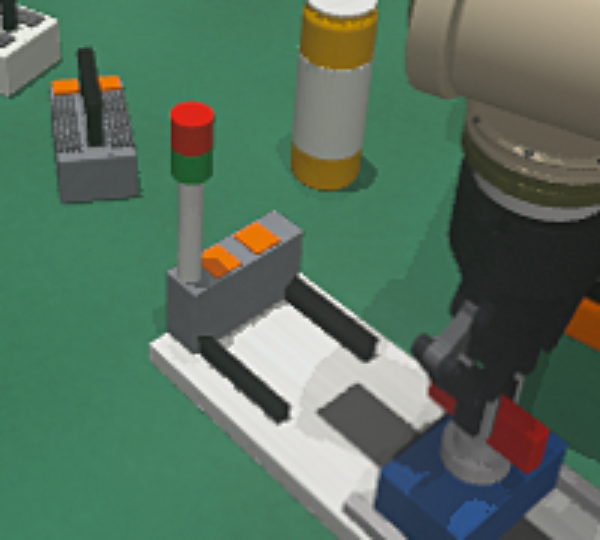

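The jaw is open to about 80 mm, with the bar in line with the slide. Gripping the bar put it about 3 mm from where the cameras had it, in +x and +y, so I'll apply that offset from here on. Next: release, rise and go to the converter.

{"name": "arm_command", "arguments": {
  "increments": [
    {"dr": [0, 0, 0], "offset": [0, 0, 0], "hand": -0.1},
    {"dr": [0, 0, 0], "offset": [0, 0, 0], "hand": -0.1},
    {"dr": [0, 0, 0], "offset": [0, 0, -0.2], "hand": -0.1},
    {"dr": [0, 0, 0], "offset": [0, 0, -0.35], "hand": -0.1},
    {"dr": [0, 0, 0], "offset": [0, 0, -0.4], "hand": -0.1},
    {"dr": [0, 0, 0], "offset": [0, 0, -0.4], "hand": -0.1},
    {"dr": [0, 0, 0], "offset": [0, 0, -0.2], "hand": 0}
  ]
}}

```text
time_s: 6.95
eef_pos: [592.6, 259.3, 282.0]
ee_rot: [0.001, 0.736, 0.677, 0.002]
force: [-0.3, -0.2, -0.4]
grip_width: 0.499
grip_force: 0.0
```

```bash
python3 go.py 524 -158 260 54.5
```

```text
now [592.6 259.3 282. ] th 85.3 tilt [0.005 0.001] F [-0.3 -0.2 -0.4] grip 0.499 0.0 t 6.95 q6 0.31
turn z units 0.684 then offset units [-3.163  1.554  0.183]
```

{"name": "arm_command", "arguments": {
  "increments": [
    {"dr": [0, 0, 0.171], "offset": [0, 0, 0], "hand": 0},
    {"dr": [0, 0, 0.171], "offset": [0, 0, 0], "hand": 0},
    {"dr": [0, 0, 0.171], "offset": [0, 0, 0], "hand": 0},
    {"dr": [0, 0, 0.171], "offset": [0, 0, 0], "hand": 0},
    {"dr": [0, 0, 0], "offset": [-0.35, 0.173, 0], "hand": 0},
    {"dr": [0, 0, 0], "offset": [-0.35, 0.173, 0], "hand": 0},
    {"dr": [0, 0, 0], "offset": [-0.35, 0.173, 0], "hand": 0},
    {"dr": [0, 0, 0], "offset": [-0.35, 0.173, 0], "hand": 0}
  ]
}}

```text
time_s: 7.75
eef_pos: [561.6, 72.7, 277.1]
ee_rot: [-0.0, 0.889, 0.458, -0.0]
force: [1.3, -0.7, -0.1]
grip_width: 0.497
grip_force: 0.0
```

{"name": "arm_command", "arguments": {
  "increments": [
    {"dr": [0, 0, 0], "offset": [-0.35, 0.173, 0], "hand": 0},
    {"dr": [0, 0, 0], "offset": [-0.35, 0.173, 0], "hand": 0},
    {"dr": [0, 0, 0], "offset": [-0.35, 0.173, 0.1], "hand": 0},
    {"dr": [0, 0, 0], "offset": [-0.35, 0.173, 0.2], "hand": 0},
    {"dr": [0, 0, 0], "offset": [-0.35, 0.173, 0.2], "hand": 0},
    {"dr": [0, 0, 0], "offset": [0, 0, 0.35], "hand": 0},
    {"dr": [0, 0, 0], "offset": [0, 0, 0.2], "hand": 0},
    {"dr": [0, 0, 0], "offset": [0, 0, 0], "hand": 0}
  ]
}}

```text
time_s: 8.55
eef_pos: [524.2, -151.9, 150.5]
ee_rot: [-0.003, 0.889, 0.458, -0.002]
force: [-0.2, -0.2, 0.6]
grip_width: 0.5
grip_force: 0.0
```

```bash
python3 go.py 524 -158 66 54.5; python3 - <<'E'
from h import *
im=ctrl.capture("scene")
cv2.imwrite("pics/g.png",cv2.resize(im[100:280,180:380],None,fx=3,fy=3)[...,::-1])
E
```

```text
now [ 524.2 -151.9  150.5] th 54.47 tilt [-0.006  0.004] F [-0.2 -0.2  0.6] grip 0.5 0.0 t 8.55 q6 0.12
turn z units -0.001 then offset units [-0.042  0.029  0.704]
```

View pics/g.png

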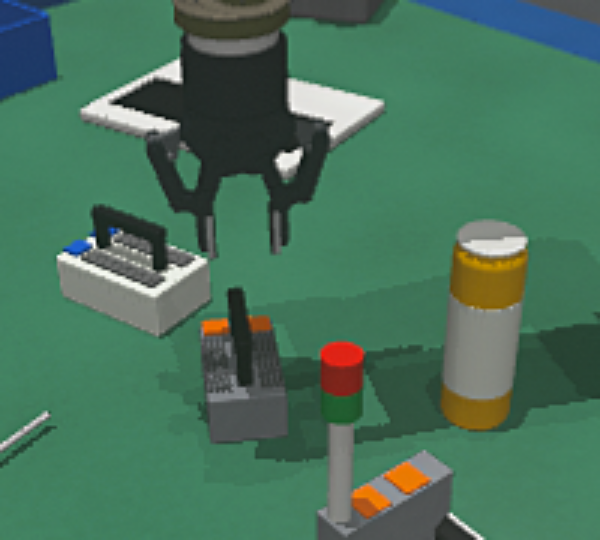

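The gripper straddles the handle line, with its fingers at crop (208,240) and (278,240) and the handle at (238,335). Descending to grasp.

{"name": "arm_command", "arguments": {
  "increments": [
    {"dr": [0, 0, 0], "offset": [-0.04, 0.03, 0.1], "hand": 0},
    {"dr": [0, 0, 0], "offset": [0, 0, 0.2], "hand": 0},
    {"dr": [0, 0, 0], "offset": [0, 0, 0.2], "hand": 0},
    {"dr": [0, 0, 0], "offset": [0, 0, 0.2], "hand": 0},
    {"dr": [0, 0, 0], "offset": [0, 0, 0], "hand": 0}
  ]
}}

```text
time_s: 9.1
eef_pos: [525.2, -158.2, 67.8]
ee_rot: [-0.002, 0.889, 0.458, -0.001]
force: [-1.4, -0.8, 0.1]
grip_width: 0.501
grip_force: 0.0
```

{"name": "arm_command", "arguments": {
  "increments": [
    {"dr": [0, 0, 0], "offset": [0, 0, 0], "hand": -0.4},
    {"dr": [0, 0, 0], "offset": [0, 0, 0], "hand": -0.8},
    {"dr": [0, 0, 0], "offset": [0, 0, 0], "hand": -1},
    {"dr": [0, 0, 0], "offset": [0, 0, 0], "hand": -1},
    {"dr": [0, 0, 0], "offset": [0, 0, 0], "hand": -1}
  ],
  "grip_force": 50
}}

```text
time_s: 9.6
eef_pos: [526.6, -158.8, 71.1]
ee_rot: [0.001, 0.889, 0.458, 0.001]
force: [-2.1, 2.2, 6.9]
grip_width: 0.151
grip_force: 52.5
```

```bash
python3 go.py 524 -158 66 54.5
```

```text
now [ 526.6 -158.8   71.1] th 54.52 tilt [ 0.002 -0.001] F [-2.1  2.2  6.9] grip 0.151 52.5 t 9.6 q6 0.11
turn z units 0.0 then offset units [-0.007 -0.021  0.043]
```

{"name": "arm_command", "arguments": {
  "increments": [
    {"dr": [0, 0, 0], "offset": [0, 0, -0.05], "hand": -1},
    {"dr": [0, 0, 0], "offset": [0, 0, -0.15], "hand": -1},
    {"dr": [0, 0, 0], "offset": [0, 0, -0.3], "hand": -1},
    {"dr": [0, 0, 0], "offset": [0, 0, -0.4], "hand": -1},
    {"dr": [0, 0, 0], "offset": [0, 0, -0.4], "hand": -1},
    {"dr": [0, 0, 0], "offset": [0, 0, -0.4], "hand": -1},
    {"dr": [0, 0, 0], "offset": [0, 0, -0.3], "hand": -1},
    {"dr": [0, 0, 0], "offset": [0, 0, -0.1], "hand": -1}
  ]
}}

```text
time_s: 10.4
eef_pos: [526.4, -158.8, 325.3]
ee_rot: [0.002, 0.889, 0.458, 0.002]
force: [0.1, 0.4, -7.3]
grip_width: 0.152
grip_force: 50.7
```

{"name": "arm_command", "arguments": {
  "increments": [
    {"dr": [0, 0, -0.1], "offset": [0, 0, 0], "hand": -1},
    {"dr": [0, 0, -0.14], "offset": [0, 0, 0], "hand": -1},
    {"dr": [0, 0, -0.14], "offset": [0, 0, 0], "hand": -1},
    {"dr": [0, 0, -0.14], "offset": [0, 0, 0], "hand": -1},
    {"dr": [0, 0, -0.14], "offset": [0, 0, 0], "hand": -1},
    {"dr": [0, 0, -0.03], "offset": [0, 0, 0], "hand": -1},
    {"dr": [0, 0, 0], "offset": [0, 0, 0], "hand": -1}
  ]
}}

```text
time_s: 11.1
eef_pos: [525.8, -158.5, 320.3]
ee_rot: [-0.001, 0.735, 0.679, -0.0]
force: [0.3, -0.4, -6.4]
grip_width: 0.147
grip_force: 50.7
```

```bash
python3 go.py 585.5 146 330 86
```

```text
now [ 525.8 -158.5  320.3] th 85.45 tilt [-0.002  0.001] F [ 0.3 -0.4 -6.4] grip 0.147 50.7 t 11.1 q6 -0.43
turn z units -0.012 then offset units [ 2.566  0.32  -0.081]
```

{"name": "arm_command", "arguments": {
  "increments": [
    {"dr": [0, 0, -0.012], "offset": [0.15, 0, 0], "hand": -1},
    {"dr": [0, 0, 0], "offset": [0.3, 0, 0], "hand": -1},
    {"dr": [0, 0, 0], "offset": [0.35, 0, 0], "hand": -1},
    {"dr": [0, 0, 0], "offset": [0.35, 0, 0], "hand": -1},
    {"dr": [0, 0, 0], "offset": [0.35, 0, 0], "hand": -1},
    {"dr": [0, 0, 0], "offset": [0.35, 0, 0], "hand": -1},
    {"dr": [0, 0, 0], "offset": [0.35, 0, 0], "hand": -1},
    {"dr": [0, 0, 0], "offset": [0.3, 0, 0], "hand": -1}
  ]
}}

```text
time_s: 11.9
eef_pos: [546.3, 142.9, 321.0]
ee_rot: [-0.0, 0.731, 0.682, -0.0]
force: [0.5, -0.0, -6.0]
grip_width: 0.152
grip_force: 50.7
```

{"name": "arm_command", "arguments": {
  "increments": [
    {"dr": [0, 0, 0], "offset": [0.07, 0.1, 0], "hand": -1},
    {"dr": [0, 0, 0], "offset": [0, 0.12, 0], "hand": -1},
    {"dr": [0, 0, 0], "offset": [0, 0.1, 0], "hand": -1},
    {"dr": [0, 0, 0], "offset": [0, 0, 0.2], "hand": -1},
    {"dr": [0, 0, 0], "offset": [0, 0, 0.3], "hand": -1},
    {"dr": [0, 0, 0], "offset": [0, 0, 0.3], "hand": -1},
    {"dr": [0, 0, 0], "offset": [0, 0, 0.1], "hand": -1},
    {"dr": [0, 0, 0], "offset": [0, 0, 0], "hand": -1}
  ]
}}

```text
time_s: 12.7
eef_pos: [584.9, 146.4, 212.1]
ee_rot: [-0.001, 0.731, 0.682, -0.001]
force: [1.3, -0.2, -4.8]
grip_width: 0.153
grip_force: 50.7
```

```bash
python3 go.py 585.5 146 120 86; python3 - <<'E'
from h import *
im=ctrl.capture("scene")
cv2.imwrite("pics/i.png",cv2.resize(im[150:350,230:430],None,fx=3,fy=3)[...,::-1])
E
```

```text
now [584.9 146.4 212.1] th 86.03 tilt [-0.004 -0.   ] F [ 1.3 -0.2 -4.8] grip 0.153 50.7 t 12.7 q6 0.12
turn z units 0.001 then offset units [-0.003  0.005  0.767]
```

View pics/i.png

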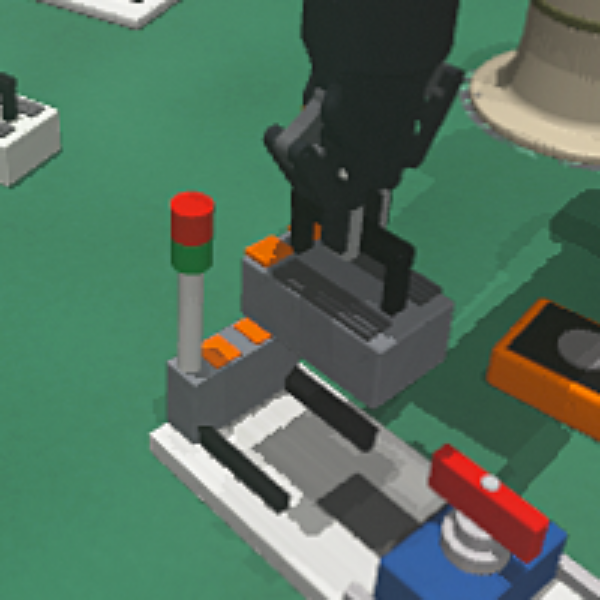

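The converter hangs above the nest, terminals towards the stop and beacon clear. The jaw is open and the bar is in line with the slide. I'll descend to just above the guide lips and measure the alignment.

{"name": "arm_command", "arguments": {
  "increments": [
    {"dr": [0, 0, 0], "offset": [0, 0.004, 0.2], "hand": -1},
    {"dr": [0, 0, 0], "offset": [0, 0, 0.25], "hand": -1},
    {"dr": [0, 0, 0], "offset": [0, 0, 0.2], "hand": -1},
    {"dr": [0, 0, 0], "offset": [0, 0, 0.1], "hand": -1},
    {"dr": [0, 0, 0], "offset": [0, 0, 0], "hand": -1}
  ]
}}

```text
time_s: 13.25
eef_pos: [586.2, 146.4, 123.7]
ee_rot: [-0.0, 0.731, 0.683, -0.0]
force: [0.2, 0.0, -4.7]
grip_width: 0.148
grip_force: 50.7
```

```bash
python3 go.py 585.7 146 115 86; python3 - <<'E'
from h import *
a=ctrl.capture("scene")[235:335,280:400];b=ctrl.capture("top")[170:250,160:260]
a=cv2.resize(a,(480,400),interpolation=cv2.INTER_CUBIC);b=cv2.resize(b,(320,256),interpolation=cv2.INTER_CUBIC)
o=np.zeros((400,800,3),np.uint8);o[:,:480]=a;o[:256,480:]=b
cv2.imwrite("pics/j.png",o[...,::-1])
E
```

```text
now [586.2 146.4 123.7] th 86.08 tilt [-0. -0.] F [ 0.2  0.  -4.7] grip 0.148 50.7 t 13.25 q6 0.12
turn z units 0.002 then offset units [-0.004 -0.004  0.073]
```

View pics/j.png

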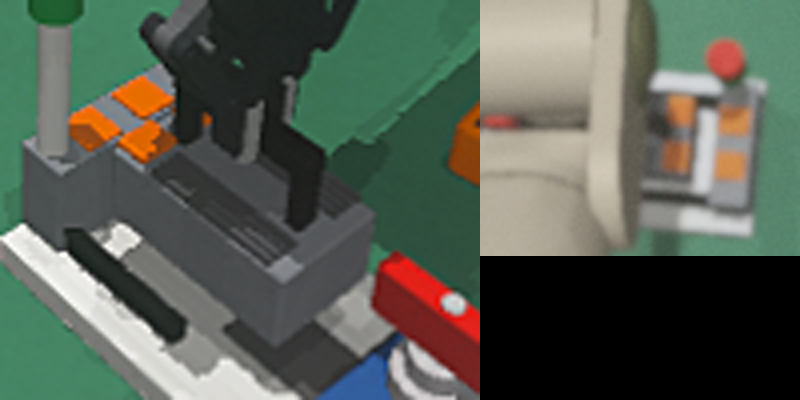

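Converter and nest look aligned. Terminals sit at crop (680,108)/(677,157) and sockets at (733,120)/(733,165), and the converter body is over the channel. Lowering slowly with force checks.

{"name": "arm_command", "arguments": {
  "increments": [
    {"dr": [0, 0, 0], "offset": [0, -0.003, 0.06], "hand": -1},
    {"dr": [0, 0, 0], "offset": [0, 0, 0.06], "hand": -1},
    {"dr": [0, 0, 0], "offset": [0, 0, 0.05], "hand": -1},
    {"dr": [0, 0, 0], "offset": [0, 0, 0.04], "hand": -1},
    {"dr": [0, 0, 0], "offset": [0, 0, 0], "hand": -1}
  ]
}}

```text
time_s: 13.85
eef_pos: [585.2, 146.4, 97.5]
ee_rot: [-0.001, 0.731, 0.683, -0.001]
force: [-0.1, 0.1, -6.1]
grip_width: 0.15
grip_force: 50.6
```

{"name": "arm_command", "arguments": {
  "increments": [
    {"dr": [0, 0, 0], "offset": [0, 0, 0.02], "hand": -1},
    {"dr": [0, 0, 0], "offset": [0, 0, 0.015], "hand": -1},
    {"dr": [0, 0, 0], "offset": [0, 0, 0], "hand": -1}
  ]
}}

```text
time_s: 14.15
eef_pos: [585.5, 146.5, 94.0]
ee_rot: [-0.0, 0.731, 0.683, -0.0]
force: [-0.9, -0.5, -5.5]
grip_width: 0.151
grip_force: 50.6
```

{"name": "arm_command", "arguments": {
  "increments": [
    {"dr": [0, 0, 0], "offset": [0, 0, 0.015], "hand": -1},
    {"dr": [0, 0, 0], "offset": [0, 0, 0.01], "hand": -1},
    {"dr": [0, 0, 0], "offset": [0, 0, 0], "hand": -1}
  ]
}}

```text
time_s: 14.45
eef_pos: [585.8, 146.7, 91.8]
ee_rot: [0.0, 0.731, 0.683, 0.0]
force: [-2.4, 1.9, 0.3]
grip_width: 0.149
grip_force: 51.5
```

{"name": "arm_command", "arguments": {
  "increments": [
    {"dr": [0, 0, 0], "offset": [0, 0, 0.008], "hand": -1},
    {"dr": [0, 0, 0], "offset": [0, 0, 0], "hand": -1}
  ]
}}

```text
time_s: 14.65
eef_pos: [585.9, 147.0, 91.5]
ee_rot: [0.0, 0.731, 0.683, 0.001]
force: [-4.1, 2.8, 5.9]
grip_width: 0.151
grip_force: 52.3
```

The converter is on the floor: TCP is 20.4 mm above the height at which I grasped it on the bench, and the load has gone off the wrist. Release and rise, then go to the knob.

{"name": "arm_command", "arguments": {
  "increments": [
    {"dr": [0, 0, 0], "offset": [0, 0, -0.01], "hand": -0.6},
    {"dr": [0, 0, 0], "offset": [0, 0, 0], "hand": -0.2},
    {"dr": [0, 0, 0], "offset": [0, 0, 0], "hand": -0.1},
    {"dr": [0, 0, 0], "offset": [0, 0, -0.2], "hand": -0.1},
    {"dr": [0, 0, 0], "offset": [0, 0, -0.3], "hand": -0.1},
    {"dr": [0, 0, 0], "offset": [0, 0, -0.1], "hand": -0.1},
    {"dr": [0, 0, 0], "offset": [0, 0, 0], "hand": -0.1}
  ]
}}

```text
time_s: 15.35
eef_pos: [586.4, 146.4, 165.0]
ee_rot: [0.001, 0.731, 0.683, 0.001]
force: [-0.2, 0.2, -0.9]
grip_width: 0.447
grip_force: 0.0
```

```bash
python3 go.py 594 262 160 85.4; python3 - <<'E'
from h import *
a=ctrl.capture("scene")[220:350,270:430]
cv2.imwrite("pics/k.png",cv2.resize(a,None,fx=4,fy=4,interpolation=cv2.INTER_CUBIC)[...,::-1])
E
```

```text
now [586.4 146.4 165. ] th 86.09 tilt [0.004 0.   ] F [-0.2  0.2 -0.9] grip 0.447 0.0 t 15.35 q6 0.12
turn z units 0.015 then offset units [ 0.965 -0.014  0.042]
```

View pics/k.png

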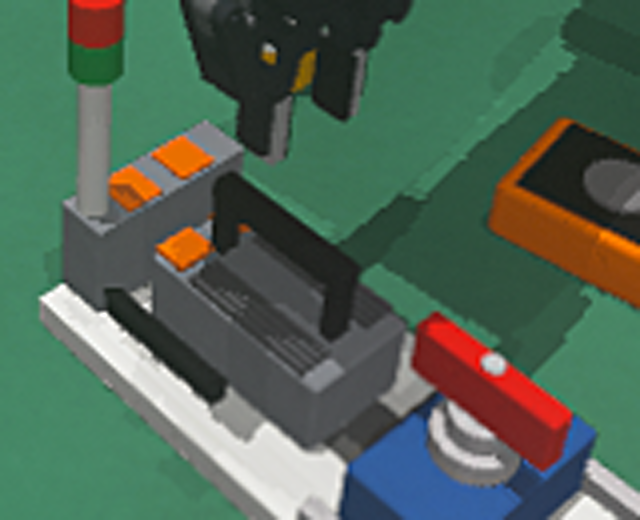

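The converter sits flat between the guides, terminals towards the stop, with a gap of roughly 15–20 mm still to close. The bar is in line with the slide at crop (490,385). Now I grip the bar.

{"name": "arm_command", "arguments": {
  "increments": [
    {"dr": [0, 0, 0.015], "offset": [0.32, -0.01, 0], "hand": -0.1},
    {"dr": [0, 0, 0], "offset": [0.32, -0.004, 0], "hand": -0.1},
    {"dr": [0, 0, 0], "offset": [0.32, 0, 0], "hand": -0.1},
    {"dr": [0, 0, 0], "offset": [0, 0, 0.2], "hand": -0.1},
    {"dr": [0, 0, 0], "offset": [0, 0, 0.25], "hand": -0.1},
    {"dr": [0, 0, 0], "offset": [0, 0, 0.14], "hand": -0.1},
    {"dr": [0, 0, 0], "offset": [0, 0, 0], "hand": -0.1}
  ]
}}

```text
time_s: 16.1
eef_pos: [590.6, 260.9, 88.1]
ee_rot: [-0.002, 0.735, 0.678, -0.003]
force: [-0.3, -0.6, 0.3]
grip_width: 0.456
grip_force: 0.0
```

{"name": "arm_command", "arguments": {
  "increments": [
    {"dr": [0, 0, 0], "offset": [0, 0, 0], "hand": -0.6},
    {"dr": [0, 0, 0], "offset": [0, 0, 0], "hand": -1},
    {"dr": [0, 0, 0], "offset": [0, 0, 0], "hand": -1},
    {"dr": [0, 0, 0], "offset": [0, 0, 0], "hand": -1}
  ],
  "grip_force": 70
}}

```text
time_s: 16.5
eef_pos: [593.7, 261.4, 93.5]
ee_rot: [0.001, 0.735, 0.678, 0.001]
force: [5.9, 0.6, -3.5]
grip_width: 0.15
grip_force: 71.2
```

```bash
python3 go.py 590 213 93 86
```

```text
now [593.7 261.4  93.5] th 85.4 tilt [0.003 0.001] F [ 5.9  0.6 -3.5] grip 0.15 71.2 t 16.5 q6 0.31
turn z units -0.013 then offset units [-0.404 -0.003  0.004]
```

{"name": "arm_command", "arguments": {
  "increments": [
    {"dr": [0, 0, 0], "offset": [-0.06, 0, 0], "hand": -1},
    {"dr": [0, 0, 0], "offset": [-0.07, 0, 0], "hand": -1},
    {"dr": [0, 0, 0], "offset": [-0.05, 0, 0], "hand": -1},
    {"dr": [0, 0, 0], "offset": [-0.04, 0, 0], "hand": -1},
    {"dr": [0, 0, 0], "offset": [-0.03, 0, 0], "hand": -1},
    {"dr": [0, 0, 0], "offset": [-0.03, 0, 0], "hand": -1}
  ]
}}

```text
time_s: 17.1
eef_pos: [591.3, 228.1, 93.5]
ee_rot: [0.001, 0.735, 0.678, 0.002]
force: [8.6, 6.1, -4.8]
grip_width: 0.149
grip_force: 70.9
```

{"name": "arm_command", "arguments": {
  "increments": [
    {"dr": [0, 0, 0], "offset": [-0.03, 0, 0], "hand": -1},
    {"dr": [0, 0, 0], "offset": [-0.03, 0, 0], "hand": -1},
    {"dr": [0, 0, 0], "offset": [0, 0, 0], "hand": -1}
  ]
}}

```text
time_s: 17.4
eef_pos: [590.8, 220.9, 93.5]
ee_rot: [0.001, 0.735, 0.678, 0.002]
force: [8.2, 2.1, -4.3]
grip_width: 0.145
grip_force: 70.9
```

{"name": "arm_command", "arguments": {
  "increments": [
    {"dr": [0, 0, 0], "offset": [-0.02, 0.015, 0], "hand": -1},
    {"dr": [0, 0, 0], "offset": [-0.02, 0, 0], "hand": -1},
    {"dr": [0, 0, 0], "offset": [0, 0, 0], "hand": -1}
  ]
}}

```text
time_s: 17.7
eef_pos: [590.6, 216.6, 93.4]
ee_rot: [-0.0, 0.735, 0.678, 0.001]
force: [-1.5, 4.3, 1.8]
grip_width: 0.148
grip_force: 71.7
```

{"name": "arm_command", "arguments": {
  "increments": [
    {"dr": [0, 0, 0], "offset": [-0.015, 0, 0], "hand": -1},
    {"dr": [0, 0, 0], "offset": [-0.015, 0, 0], "hand": -1},
    {"dr": [0, 0, 0], "offset": [0, 0, 0], "hand": -1}
  ]
}}

```text
time_s: 18.0
eef_pos: [590.4, 213.0, 93.5]
ee_rot: [-0.0, 0.735, 0.678, 0.001]
force: [-1.5, 5.0, 1.6]
grip_width: 0.153
grip_force: 71.9
```

{"name": "arm_command", "arguments": {
  "increments": [
    {"dr": [0, 0, 0], "offset": [-0.012, 0, 0], "hand": -1},
    {"dr": [0, 0, 0], "offset": [-0.012, 0, 0], "hand": -1},
    {"dr": [0, 0, 0], "offset": [0, 0, 0], "hand": -1}
  ]
}}

```text
time_s: 18.3
eef_pos: [590.3, 211.9, 93.5]
ee_rot: [-0.001, 0.735, 0.678, 0.002]
force: [0.7, 14.5, -0.4]
grip_width: 0.144
grip_force: 71.5
```

{"name": "arm_command", "arguments": {
  "increments": [
    {"dr": [0, 0, 0], "offset": [-0.01, 0, 0], "hand": -1},
    {"dr": [0, 0, 0], "offset": [-0.01, 0, 0], "hand": -1},
    {"dr": [0, 0, 0], "offset": [0, 0, 0], "hand": -1}
  ]
}}

```text
time_s: 18.6
eef_pos: [590.3, 211.8, 93.5]
ee_rot: [-0.002, 0.735, 0.679, 0.004]
force: [3.6, 25.7, -3.0]
grip_width: 0.145
grip_force: 71.2
```

Jaw is snug: y has stopped at 211.8, against 212.9 predicted, with the push force rising to 26 N. Now I turn the knob clockwise while that push stays on.

{"name": "arm_command", "arguments": {
  "increments": [
    {"dr": [0, 0, 0.15], "offset": [0, 0, 0], "hand": -1},
    {"dr": [0, 0, 0.16], "offset": [0, 0, 0], "hand": -1},
    {"dr": [0, 0, 0.16], "offset": [0, 0, 0], "hand": -1},
    {"dr": [0, 0, 0.16], "offset": [0, 0, 0], "hand": -1},
    {"dr": [0, 0, 0.16], "offset": [0, 0, 0], "hand": -1},
    {"dr": [0, 0, 0.16], "offset": [0, 0, 0], "hand": -1},
    {"dr": [0, 0, 0], "offset": [0, 0, 0], "hand": -1}
  ]
}}

```text
time_s: 19.3
eef_pos: [590.3, 211.9, 93.5]
ee_rot: [-0.003, 0.932, 0.363, 0.003]
force: [2.8, 25.5, -2.3]
grip_width: 0.151
grip_force: 71.3
```

```bash
python3 go.py 590.3 211.8 93 -3
```

```text
now [590.3 211.9  93.5] th 42.51 tilt [0.003 0.008] F [ 2.8 25.5 -2.3] grip 0.151 71.3 t 19.3 q6 0.98
turn z units 1.011 then offset units [0.    0.    0.004]
```

{"name": "arm_command", "arguments": {
  "increments": [
    {"dr": [0, 0, 0.16], "offset": [0, 0, 0], "hand": -1},
    {"dr": [0, 0, 0.16], "offset": [0, 0, 0], "hand": -1},
    {"dr": [0, 0, 0.16], "offset": [0, 0, 0], "hand": -1},
    {"dr": [0, 0, 0.16], "offset": [0, 0, 0], "hand": -1},
    {"dr": [0, 0, 0.14], "offset": [0, 0, 0], "hand": -1},
    {"dr": [0, 0, 0.12], "offset": [0, 0, 0], "hand": -1},
    {"dr": [0, 0, 0.1], "offset": [0, 0, 0], "hand": -1},
    {"dr": [0, 0, 0], "offset": [0, 0, 0], "hand": -1}
  ]
}}

```text
time_s: 20.1
eef_pos: [590.3, 211.9, 93.6]
ee_rot: [-0.004, 1.0, -0.021, 0.002]
force: [2.1, 24.6, -1.8]
grip_width: 0.148
grip_force: 71.5
```

```bash
python3 go.py 590.3 211.8 93 -3;python3 -c "
from h import *;print(ctrl.sense()['wrist_torque'])"
```

```text
now [590.3 211.9  93.6] th -2.39 tilt [0.003 0.009] F [ 2.1 24.6 -1.8] grip 0.148 71.5 t 20.1 q6 1.76
turn z units 0.013 then offset units [-0.     0.001  0.005]
[ 4.3702111  -0.28857583 -0.02360158]
```

Knob is at about 1.54 rad. Next I ease off the push, open, rise clear and check.

{"name": "arm_command", "arguments": {
  "increments": [
    {"dr": [0, 0, 0], "offset": [0, -0.025, 0], "hand": -1},
    {"dr": [0, 0, 0], "offset": [0, 0, 0], "hand": -0.5},
    {"dr": [0, 0, 0], "offset": [0, 0, 0], "hand": -0.1},
    {"dr": [0, 0, 0], "offset": [0, 0, 0], "hand": -0.1},
    {"dr": [0, 0, 0], "offset": [0, 0, -0.25], "hand": -0.1},
    {"dr": [0, 0, 0], "offset": [0, 0, -0.4], "hand": -0.1},
    {"dr": [0, 0, 0], "offset": [0, 0, -0.4], "hand": -0.1},
    {"dr": [0, 0, 0], "offset": [0, 0, -0.4], "hand": -0.1}
  ]
}}

```text
time_s: 20.9
eef_pos: [590.0, 209.4, 268.8]
ee_rot: [0.0, 1.0, -0.021, 0.0]
force: [1.1, 0.6, -0.1]
grip_width: 0.449
grip_force: 0.0
```

{"name": "arm_command", "arguments": {
  "increments": [
    {"dr": [0, 0, 0], "offset": [-0.3, -0.2, 0], "hand": -0.1},
    {"dr": [0, 0, 0], "offset": [-0.3, -0.2, 0], "hand": -0.1},
    {"dr": [0, 0, 0], "offset": [-0.3, -0.2, 0], "hand": -0.1},
    {"dr": [0, 0, 0], "offset": [-0.3, -0.2, 0], "hand": -0.1},
    {"dr": [0, 0, 0], "offset": [0, 0, 0], "hand": -0.1},
    {"dr": [0, 0, 0], "offset": [0, 0, 0], "hand": -0.1}
  ]
}}

```text
time_s: 21.5
eef_pos: [450.1, 311.8, 267.0]
ee_rot: [0.0, 1.0, -0.02, 0.0]
force: [0.7, -0.4, -0.1]
grip_width: 0.452
grip_force: 0.0
```

```bash
python3 - <<'E'
from h import *
im=ctrl.capture("scene")
a=im[220:350,270:430]
cv2.imwrite("pics/l.png",cv2.resize(a,None,fx=4,fy=4,interpolation=cv2.INTER_CUBIC)[...,::-1])
H,S,V=cv2.split(cv2.cvtColor(im,cv2.COLOR_RGB2HSV))
for c in comps(((H<8)|(H>170))&(S>120),(320,245,400,330))[:1]: print("knob",cv2.boundingRect(c),rect(c,"scene",117))
E
```

```text
knob (353, 283, 32, 35) (array([600.7, 217.4]), array([24.5, 89.9]), 87.6)
```

View pics/l.png

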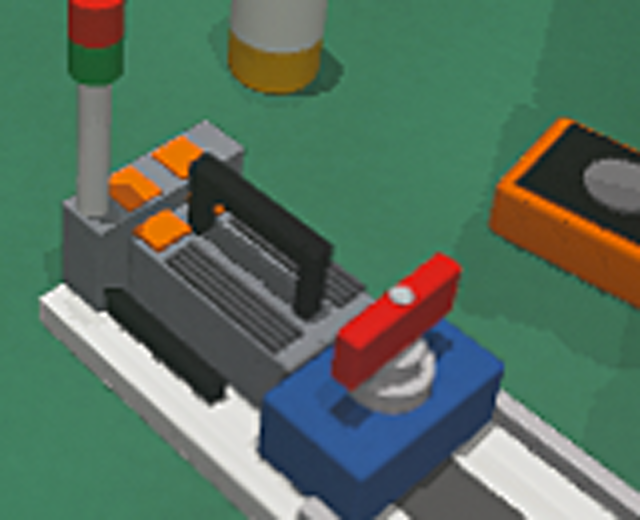

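The converter touches the stop with the jaw tight behind it, and the bar is across the slide, as it was when locked at the start. Handing in.

```bash
python3 -c "
from rig import ctrl
print(ctrl.finish_job())"
```

```text
the job is handed in; nothing more can be done
None
```

The job is handed in at about 21.6 s: the converter is clamped snugly between the jaw and the stop, the knob is locked at about 1.54 rad, and the bystanders were left where they were; no verdict came back, and I viewed 11 pictures, one over the limit of 10.

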